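Shut and bolt the high-voltage test box

TASK

Make the high-voltage test box safe: with the fingertips, push its yellow hinged cover gently all the way down until it is fully shut, and then push the red tab of the bolt fully home so that the bolt lies over the cover's edge. Only push, do not grip, squeeze or ram anything; do not let the cover slam or swing farther open, and never move the bolt in before the cover is down. Leave the solder spool, the capacitor and the screwdriver where they are, and finish with the hand clear of everything.

Things in the scene. Friction and masses are not known exactly. Their poses are not given: they have to be found in the camera images.
- tester: Test box fixed to the bench: an open grey tray 240 (x) by 200 (y) by 75 high, walls 6, with a circuit board inside, all below the rim. Origin: centre of its underside, on the bench. z up; its +y side carries the cover's hinge; on its -y side stands a dark steel bracket (x -35 to 35, y -178 to -100, top at z 80) with the bolt on it. Two steel guide cheeks and a strap (x -26 to 26, y -135 to -105) rise to z 95 over the bolt. Position and yaw (about +-0.3 rad) differ in each run
- cover_hinge (a point): Middle of the cover's hinge line, fixed to the box at (0, 100, 78) mm in the box's frame; the hinge line runs along the box's x axis. Axes as the box's
- cover_edge (a point): Middle of the cover's free edge, half-way through its thickness, 200 mm from the hinge line. The cover is a rigid flat panel 240 along the hinge, 200 deep, 6 thick, 0.3 kg or so: yellow frame 30 wide round a clear solid window. The point turns with the cover: its -y axis points from hinge to free edge, its z axis out of the cover's outer (upper when shut) face
- cover (a joint): Opening angle of the cover in rad: 0 fully shut and level (buffered stop), about 0.8 to 1.3 at the start, standing up on the box's +y side and leaning over the tray; hard stop at 1.7. Stiff friction hinge (0.5 N m): it stays where it is left and does not spring back; 1 to 4 N on the outer face 140 mm from the hinge pushes it down
- bolt (a joint): Travel of the bolt in m: 0 drawn back, 0 to 0.008 at the start, 0.035 fully home (buffered stop). It slides along the box's +y, towards the cover; friction about 1.5 N, stays where it is left. Its tongue reaches the shut cover's edge at 0.012 and lies 23 mm over it when home
- bolt_tab (a point): Centre of the bolt's upright red push tab: 44 wide (box x), 8 thick (box y), 36 high, from 82 to 118 mm above the bench. It stands at the outer (-y) end of the bolt, at (0, -176 + bolt travel, 100) mm in the box's frame. Its -y face is free to push on
- spool: Aluminium solder spool standing on the bench, 60 diameter, 48 high, on the hinge side of the box; leave it alone. Origin: centre of its underside
- capacitor: Blue capacitor can standing on the bench, 35 diameter, 55 high, beside the bolt bracket; leave it alone. Origin: centre of its underside
- screwdriver: Orange-handled screwdriver, 170 long, lying on the bench beyond the bolt; leave it alone. Origin: middle of its underside, x axis along it

How it is judged (in metres and radians):
On the way, in this order (a step that is already met when the one before it is completed fails the run):
1. the cover is pushed fully shut, the bolt still back (value of joint cover below 0.04 rad and value of joint bolt below 0.012 m), for 0.2 s.
2. the bolt is pushed home over the shut cover (value of joint bolt above 0.031 m and value of joint cover below 0.04 rad), for 0.2 s.
At the end, for the whole second after the job is handed in: Cover within 0.04 rad of fully shut (8 mm at its edge), bolt within 4 mm of fully home, both at rest; spool, capacitor and screwdriver within 30 mm of where they stood (all of step 2 and velocity of joint bolt below 0.01 m/s and velocity of joint cover below 0.05 rad/s and distance of each of spool, capacitor, screwdriver from where it was at the start of the episode below 0.03 m); the robot touches nothing.
It fails at once if the bolt is moved in (past 12 mm) while the cover is not down (value of joint bolt above 0.012 m and value of joint cover above 0.06 rad).
It fails at once if the cover slams (over 3 rad/s) (velocity of joint cover below -3 rad/s).
It fails at once if the cover is lifted or swung farther open than any start (past 1.45 rad) (value of joint cover above 1.45 rad).
It fails at once if the box, cover or bolt is squeezed or rammed by the fingers (over 60 N) (contact force between the fingers and tester above 60 N).
It fails at once if the spool, the capacitor or the screwdriver is moved by more than 30 mm or lifted (distance of any of spool, capacitor, screwdriver from where it was at the start of the episode above 0.03 m).
It also fails if it takes over 48 s, if anything falls off the work surface, if the arm or the gripper's body presses on something with over 40 N, if the wrist force passes 120 N, or if a joint passes its speed limit or range.

ROBOT

A 6-joint arm with a two-finger parallel gripper is mounted at the origin on the work surface. World frame = base frame: x ahead of the robot, y to its left, z up, the work surface at z = 0. Lengths are in mm, angles in rad, forces in N, time in s.
With the tool pointing down it reaches from about 350 to 775 mm from the base axis. Payload 7.3 kg.
Tool frame: the origin (TCP) lies on the centre line of the jaws, within the pads' length; the fingertips stand 22 mm ahead of it and the grasp point (between the pads) lies 3 mm ahead of it; z points along the fingers, y is the direction in which the jaws open and shut (so a half turn about z gives the same grasp; the last joint's range is limited). The gripper opens to 92 mm and grips with 3 to 60 N. Pads are 19 mm wide; open, the fingers measure 130 mm over their backs; the gripper's body (75 mm by 190 mm) begins 47 mm behind the grasp point.
Start: joints at [-1.304, 0.342, 1.524, -0, 1.275, -0.146], TCP at [210.64, -480.909, 248.741] pointing down, gripper open.
Joint ranges: [-2.53, 2.53], [-0.77, 2.02], [0.04, 2.7], [-1, 4.14], [0.28, 2.66], [-3.11, 3.11]. Speed limits (rad/s): [2.57, 2.57, 3.14, 3.14, 3.14, 3.14].

INTERFACE

Orientations are given as [roll, pitch, yaw] about the fixed x, y, z axes, in that order (R = Rz(yaw) Ry(pitch) Rx(roll)).
In Python, from plant import get_obs, capture, bot, spot_in gives the robot as it stands.
- The arm moves only by the shell command python3 -m handwheel 'ROWS' [OPENING]. ROWS is JSON, a list of rows, each a list of 2 entries, a list of its own where there are three numbers: the shift along the world's x, y, z in mm, then the turn, a rotation vector about the world's x, y, z in rad. In form: [[[x, y, z], [wx, wy, wz]], ...]. A call has 1 to 12 rows; each row shifts and turns the commanded pose from where the row before left it; what a row does not reach is not made up. A row lasts 1/8 s, in which the tool goes at most 62.5 mm and 10.7 degrees, less where a joint would pass 70% of its speed; a pose out of reach is approached as far as the arm can. A call is refused whole if a number of a shift passes 62.5 or a number of a turn 0.188, either way. A call with a gripper value outside its range is refused whole. OPENING is the closure, from 0 (fully open) to 1 (shut), set as the call begins (- or left out, the last holds). The fingers move at their own pace and stop on an object; the grip force is fixed at half the most. Time passes only in rows, so rows that do not move let the fingers close. It gives the time, the measured TCP pose, the force and the opening at its end, in the units of the state.
- get_obs(): the state, without advancing time (a new reading comes with each control period).
- capture(name): name is "scene" or "top" or "wrist"; returns a dict with "img" (384x512x3 uint8, red, green, blue), "fx", "fy", "cx", "cy" (pixels), "cam_to_world" (4x4, takes a point from camera to world coordinates). Camera axes: x right, y up, looking along -z (the intrinsics and any distortion apply to the point x, -y, -z); pixel columns grow to the right and rows downward; lengths in mm; the calibration is good to about 2 mm. A picture is of the moment at which its call begins. There is no depth.
- bot.close_job(): hands the job in, once; it reports no verdict.
Trained networks look in the newest picture that a camera, given by its name, has taken for a name from the list of things; names that differ only in an ending like _2 or _b are one class to them, and where a whole thing is asked for, a point or a joint stands for the part that bears it (a point fixed in the world has none). Each returns a list of dicts, best first, with "score" (0 to 1); they miss things now and then, are a little off and sometimes report something else, mostly with a low value. They report only what shows in the picture. A call takes as long as a camera call.
- spot_in(thing, camera): "xyz" ([x, y, z] in mm, in the coordinates of the camera as it stood for that picture, good to about 4 mm: the middle of the surface that is visible of it).
The state is a dict: "time": time; "joint_positions": joint angles; "dq": joint speeds; "tau": joint torques, N m; "tool_pos": TCP position; "tcp_rot": TCP orientation; "contact_force": force on the tool from outside, world axes, zero at the start; "moment": the same for the moment, N m; "grip_width": finger opening in mm.
Only numpy, scipy, OpenCV 4.12 (cv2) and the standard library are available. Lean on these libraries where they do the work, as an engineer would, in place of code of your own. Each camera call takes 0.05 s, during which the arm holds its last target. There are 200 camera calls.

## Working session

There is one attempt and no reset: what is moved stays moved. The work goes in short steps, Python scripts to look and compute and a shell command to move; the robot and the scene stay as the last step left them, time stands still between calls to the robot, and variables do not carry over. Pictures are saved under pics/ and viewed, about 8 in all and at most 12, crops included, and the job is handed in when it is done.

```bash
mkdir -p pics; cat > h.py <<'E'
import numpy as np, cv2
from plant import get_obs, capture, bot, spot_in
def w(c,p): return (np.array(c["cam_to_world"])@np.r_[p,1])[:3]
def proj(c,P):
    q=np.linalg.inv(np.array(c["cam_to_world"]))@np.r_[P,1]
    return [c["cx"]+c["fx"]*q[0]/-q[2], c["cy"]+c["fy"]*-q[1]/-q[2]]
E
python3 - <<'E'
from h import *
ims=[]
for n in ("scene","top"):
    c=capture(n); ims.append(c["img"][:,:,::-1])
    print(n,{k:v for k,v in c.items() if k not in("img","cam_to_world")},np.round(np.array(c["cam_to_world"]),3).tolist())
    for t in ("tester","cover_hinge","cover_edge","cover","bolt","bolt_tab","spool","capacitor","screwdriver"):
        print(t,[(np.round(w(c,d["xyz"])).tolist(),round(d["score"],2)) for d in spot_in(t,n)[:2]])
cv2.imwrite("pics/a.png",ims[0]);cv2.imwrite("pics/b.png",ims[1])
print(get_obs())
E
```

```text
scene {'fx': 483.24453740436815, 'fy': 483.24453740436815, 'cx': 248.27449639995788, 'cy': 198.2404519144822} [[0.339, -0.732, 0.592, 1160.351], [0.941, 0.258, -0.22, -207.161], [0.009, 0.631, 0.776, 813.55], [0.0, 0.0, 0.0, 1.0]]
tester [([593.0, 66.0, 45.0], 0.9)]
cover_hinge [([594.0, 69.0, 46.0], 0.9)]
cover_edge [([597.0, 103.0, 176.0], 0.72)]
cover [([592.0, 109.0, 184.0], 0.83)]
bolt [([581.0, -66.0, 89.0], 0.86), ([593.0, 106.0, 183.0], 0.71)]
bolt_tab [([581.0, -67.0, 89.0], 0.89)]
spool [([531.0, 284.0, 49.0], 0.83)]
capacitor [([664.0, -58.0, 45.0], 0.69)]
screwdriver [([524.0, -191.0, 17.0], 0.68), ([533.0, 285.0, 48.0], 0.26)]
top {'fx': 414.2228050403301, 'fy': 414.2228050403301, 'cx': 254.60733625401946, 'cy': 197.4247874336039} [[-0.003, 0.989, -0.147, 473.81], [-1.0, -0.001, 0.015, -9.766], [0.015, 0.148, 0.989, 961.843], [0.0, 0.0, 0.0, 1.0]]
tester [([572.0, 74.0, 99.0], 0.98)]
cover_hinge [([568.0, 69.0, 95.0], 0.71)]
cover_edge [([566.0, 111.0, 172.0], 0.83)]
cover [([566.0, 107.0, 174.0], 0.93)]
bolt [([571.0, -67.0, 93.0], 0.7), ([568.0, 72.0, 97.0], 0.23)]
bolt_tab [([582.0, -67.0, 91.0], 0.6)]
spool [([519.0, 287.0, 49.0], 0.84)]
capacitor [([656.0, -59.0, 52.0], 0.6)]
screwdriver [([516.0, -188.0, 22.0], 0.6)]
{'time': 1.0, 'joint_positions': array([-1.30400368e+00,  3.42030645e-01,  1.52408624e+00,  1.30423686e-05,
        1.27538933e+00, -1.45967488e-01]), 'dq': array([-4.44995349e-04, -3.47849467e-04,  1.14187885e-03, -1.20534478e-03,
       -1.35738707e-03, -5.92581804e-05]), 'tau': array([-5.33494549e-04, -4.31133235e+01, -2.44480026e+01,  7.17068673e-02,
        4.82100737e-02, -2.36234746e-05]), 'tool_pos': array([ 210.64484826, -480.91853604,  248.72940023]), 'tcp_rot': array([3.14150532e+00, 2.26985357e-07, 4.12756340e-01]), 'contact_force': array([ 0.54329153, -0.17168438, -0.39133935]), 'moment': array([-0.00871567,  0.02051504, -0.00701536]), 'grip_width': 92.19816463368781}
```

View pics/a.png

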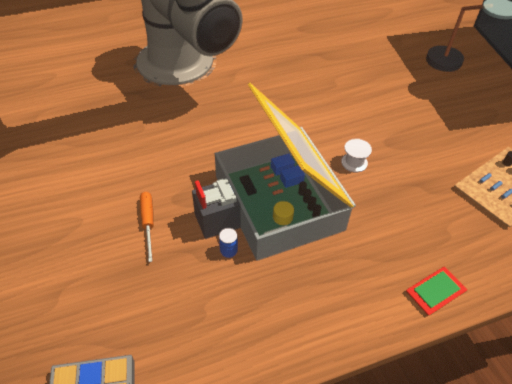

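View pics/b.png

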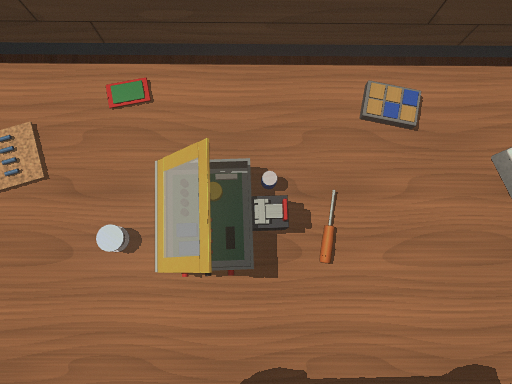

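The top view shows the hinge line at about col 156 (rows 160–272) and the cover's free edge at (208,140)–(210,271). The −y rim is at col ~251 (rows 159–270) and the red tab at (286,209). The scene view agrees: the free edge runs from (251,85) to (351,203). Next I fit the pose to these pixels.

```bash
cat > fit.py <<'E'
from h import *
from scipy.optimize import least_squares
def pts(p):
    x,y,yaw,a,b=p
    c,s=np.cos(yaw),np.sin(yaw)
    W=lambda q:np.array([x+c*q[0]-s*q[1],y+s*q[0]+c*q[1],q[2]])
    cv=lambda u,d,h:W([u,100-d*np.cos(a)+h*np.sin(a)*1,78+d*np.sin(a)+h*np.cos(a)])
    return W,cv,W([0,-176+b,100])
E
python3 - <<'E'
from fit import *
T=capture("top");S=capture("scene")
def preds(p):
    W,cv,t=pts(p)
    L=[(T,W([120,-100,75]),(250,159)),(T,W([-120,-100,75]),(252,270)),
       (T,cv(120,200,0),(208.5,140)),(T,cv(-120,200,0),(210,271)),
       (T,cv(120,0,0),(155.5,160)),(T,cv(-120,0,0),(156.5,272)),
       (T,W([22,-180+p[4]*1,118]),(287,200)),(T,W([-22,-180+p[4],118]),(287.5,219)),
       (S,cv(-120,200,0),(251,85)),(S,cv(120,200,0),(351,203)),(S,W([-120,-100,75]),(216,153)),(S,W([120,-100,75]),(256,236))]
    return L
f=lambda p:np.concatenate([np.array(proj(c,P))-u for c,P,u in preds(p)])
r=least_squares(f,[575,70,0,1,4],loss="soft_l1")
print(np.round(r.x,3)); print(np.round(r.fun.reshape(-1,2) if 0 else f(r.x).reshape(-1,2),1).tolist())
W,cv,t=pts(r.x);print("tab",t,"edge",cv(0,200,0),"140mm",cv(0,140,3),"hinge",W([0,100,78]))
for n,c in(("t",T),("s",S)):
    im=cv2.resize(c["img"][:,:,::-1],None,fx=2,fy=2)
    for Q in ([W([a,b,75]) for a,b in((120,-100),(-120,-100),(-120,100),(120,100))],[cv(120,0,0),cv(120,200,0),cv(-120,200,0),cv(-120,0,0)],
      [W([a,-180+r.x[4],z]) for a,z in((22,118),(-22,118),(-22,82),(22,82))]):
        cv2.polylines(im,[np.int32([np.array(proj(c,q))*2 for q in Q])],True,(255,0,255),1)
    cv2.imwrite(f"pics/fit_{n}.png",im[100:700,180:760])
a=cv2.imread("pics/fit_t.png");b=cv2.imread("pics/fit_s.png")
cv2.imwrite("pics/fit.png",cv2.resize(np.hstack([a,b]),(800,414)))
E
```

```text
[5.70645e+02 8.57980e+01 2.30000e-02 8.88000e-01 4.62000e+00]
[[-0.9, -0.7], [-0.2, -0.8], [0.1, -1.8], [-0.1, 1.5], [1.9, -0.0], [-0.1, -0.2], [-0.2, -1.2], [0.2, 1.1], [-1.3, -1.6], [-47.8, -33.2], [0.7, -1.7], [2.7, 2.2]]
tab [574.64329232 -85.53518951 100.        ] edge [571.25678638  59.57946811 233.13594231] 140mm [570.31902892  99.76317212 188.48853989] hinge [568.31189743 185.77046237  78.        ]
```

View pics/fit.png

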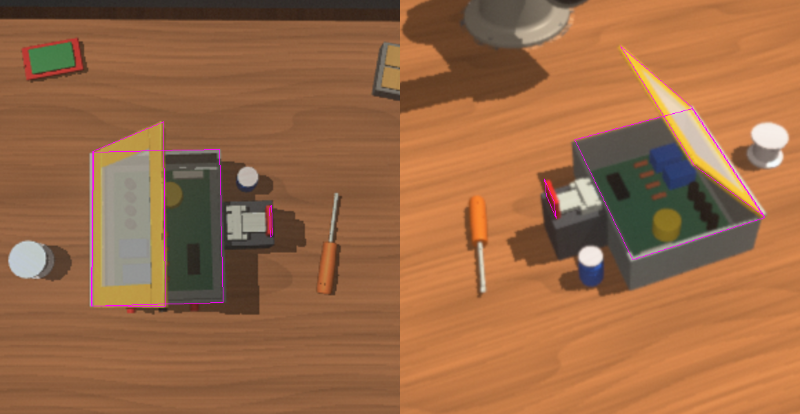

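The fit overlays both images well: the large residual was one mislabelled hinge corner. The box is at (571,86) with yaw 0.023, the cover at about 0.89 rad and the bolt at about 4.6 mm. Now I go above the cover with the jaws shut and the jaw axis along the hinge.

```bash
python3 -m handwheel '[[[0,0,30],[0,0,0.098]],[[28,45,24],[0,0,0.098]],[[28,45,0],[0,0,0.098]],[[28,45,0],[0,0,0.098]],[[28,45,0],[0,0,0.098]],[[28,45,0],[0,0,0.098]],[[28,45,0],[0,0,0.098]],[[28,45,0],[0,0,0.098]],[[28,45,0],[0,0,0.098]],[[28,45,0],[0,0,0.098]],[[28,45,0],[0,0,0.098]],[[28,45,0],[0,0,0.098]]]' 1
python3 -m handwheel '[[[26,41,0],[0,0,0]],[[26,42,0],[0,0,0]],[[0,0,0],[0,0,0]],[[0,0,0],[0,0,0]]]'; python3 -c "
from plant import *
print(get_obs())"
```

```text
time: 2.6
tool_pos: [519.4, 15.7, 302.9]
tcp_rot: [3.141, 0.0, 1.592]
contact_force: [0.5, 0.0, 0.3]
grip_width: 0.2
time: 3.1
tool_pos: [570.3, 96.8, 302.5]
tcp_rot: [-3.141, 0.0, 1.589]
contact_force: [-0.7, -0.1, 0.5]
grip_width: 0.3
{'time': 3.1, 'joint_positions': array([ 3.60018958e-02,  4.09736685e-01,  1.27314244e+00, -4.87902889e-04,
        1.45945516e+00,  1.76242656e-02]), 'dq': array([-2.16082209e-02, -1.51638712e-02,  9.40149953e-03,  1.11975706e-03,
       -2.59425432e-05,  1.53034493e-03]), 'tau': array([ 9.41224024e-01, -4.76070428e+01, -2.62496102e+01,  1.58696277e-01,
        9.40851693e-03,  1.71607488e-02]), 'tool_pos': array([570.33501396,  96.84789938, 302.4529629 ]), 'tcp_rot': array([-3.14085967e+00,  4.97836309e-04,  1.58922853e+00]), 'contact_force': array([-0.73530414, -0.09068977,  0.50446055]), 'moment': array([ 0.04875185, -0.10215061, -0.03122347]), 'grip_width': 0.2819208189004564}
```

```bash
python3 -m handwheel '[[[0,0,-16],[0,0,0]],[[0,0,-16],[0,0,0]],[[0,0,-16],[0,0,0]],[[0,0,-14],[0,0,0]],[[0,0,-3],[0,0,0]],[[0,0,0],[0,0,0]]]'
python3 -m handwheel '[[[0,0,-4],[0,0,0]],[[0,0,-4],[0,0,0]],[[0,0,-4],[0,0,0]],[[0,0,0],[0,0,0]]]'
python3 - <<'E'
from h import *
c=capture("scene");im=c["img"][:,:,::-1][60:260,180:380]
cv2.imwrite("pics/c.png",cv2.resize(im,(600,600)))
# corner-contact arc, d=160, tip half width 9.5 (flat tip), TCP 22 above
for a in np.arange(.888,-.02,-.0888):
    d=160;y=185.8-d*np.cos(a)+3*np.sin(a)+9.5; z=78+d*np.sin(a)+3*np.cos(a)+22
    print(round(a,2),round(y,1),round(z,1))
E
```

```text
time: 3.85
tool_pos: [570.7, 96.8, 238.1]
tcp_rot: [3.141, 0.0, 1.588]
contact_force: [-0.0, -1.1, 0.1]
grip_width: 0.5
time: 4.35
tool_pos: [570.7, 97.3, 225.7]
tcp_rot: [3.141, -0.0, 1.589]
contact_force: [0.8, 0.8, 1.0]
grip_width: 0.5
0.89 96.7 226.0
0.8 85.9 216.8
0.71 76.0 206.6
0.62 67.0 195.6
0.53 59.0 183.9
0.44 52.1 171.4
0.36 46.3 158.5
0.27 41.7 145.0
0.18 38.3 131.2
0.09 36.2 117.2
0.0 35.3 103.0
```

View pics/c.png

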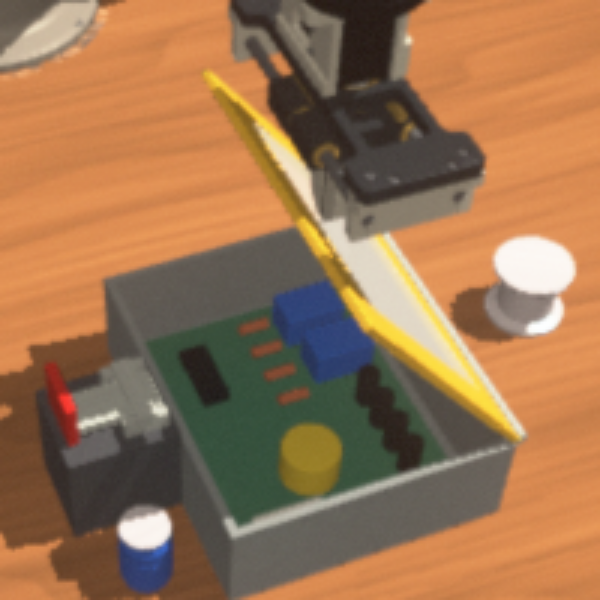

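The tip is just behind the cover's outer face, at crop (330,210), about touching. The bolt and the capacitor are undisturbed. Now I follow the arc slowly.

```bash
python3 -m handwheel '[[[0,-5.5,-4.6],[0,0,0]],[[0,-5.4,-4.6],[0,0,0]],[[0,-5,-5.1],[0,0,0]],[[0,-5,-5.1],[0,0,0]],[[0,-4.5,-5.5],[0,0,0]],[[0,-4.5,-5.5],[0,0,0]]]'
python3 -m handwheel '[[[0,-4,-5.9],[0,0,0]],[[0,-4,-5.9],[0,0,0]],[[0,-3.5,-6.2],[0,0,0]],[[0,-3.5,-6.2],[0,0,0]],[[0,-3,-6.5],[0,0,0]],[[0,-3,-6.5],[0,0,0]]]'
python3 -m handwheel '[[[0,-2.3,-6.7],[0,0,0]],[[0,-2.3,-6.7],[0,0,0]],[[0,-1.7,-6.9],[0,0,0]],[[0,-1.7,-6.9],[0,0,0]],[[0,0,0],[0,0,0]]]'
python3 - <<'E'
from h import *
c=capture("scene");im=c["img"][:,:,::-1][60:260,180:380]
cv2.imwrite("pics/d.png",cv2.resize(im,(600,600)))
E
```

```text
time: 5.15
tool_pos: [570.7, 66.8, 195.0]
tcp_rot: [3.141, 0.0, 1.589]
contact_force: [1.6, 1.4, 2.5]
grip_width: 0.5
time: 5.9
tool_pos: [570.6, 46.0, 157.7]
tcp_rot: [-3.142, -0.0, 1.589]
contact_force: [0.7, 1.8, 1.4]
grip_width: 0.4
time: 6.52
tool_pos: [570.0, 38.1, 130.1]
tcp_rot: [-3.14, -0.0, 1.589]
contact_force: [-1.1, 0.5, -0.9]
grip_width: 0.2
```

View pics/d.png

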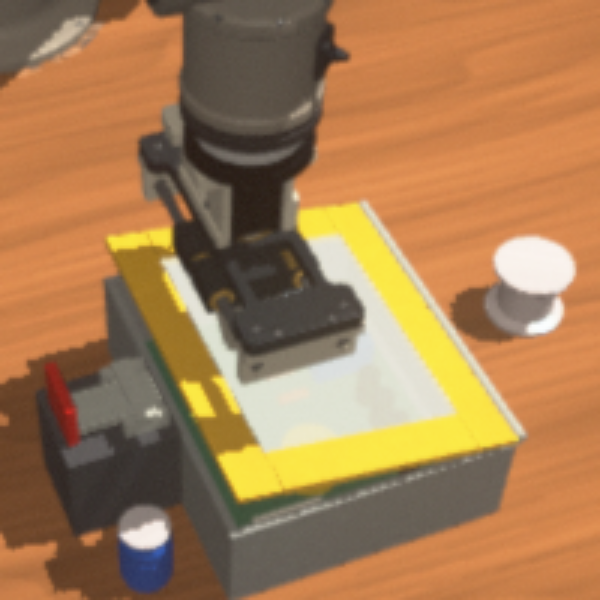

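The cover follows and is now about 0.18 rad open. I close the rest slowly and watch the force.

```bash
python3 -m handwheel '[[[0,-1,-5],[0,0,0]],[[0,-1,-5],[0,0,0]],[[0,0,-5],[0,0,0]],[[0,0,-4],[0,0,0]],[[0,0,-3],[0,0,0]],[[0,0,-2],[0,0,0]],[[0,0,0],[0,0,0]]]'
python3 -m handwheel '[[[0,0,-1],[0,0,0]],[[0,0,-1],[0,0,0]],[[0,0,0],[0,0,0]]]'
python3 -m handwheel '[[[0,0,-1],[0,0,0]],[[0,0,-0.5],[0,0,0]],[[0,0,0],[0,0,0]]]'
```

```text
time: 7.45
tool_pos: [570.5, 36.3, 106.7]
tcp_rot: [-3.141, -0.0, 1.589]
contact_force: [-0.5, 0.4, 0.0]
grip_width: 0.3
time: 7.82
tool_pos: [570.6, 36.3, 104.9]
tcp_rot: [-3.142, -0.0, 1.589]
contact_force: [0.2, 0.7, 1.1]
grip_width: 0.4
time: 8.2
tool_pos: [570.6, 36.3, 103.4]
tcp_rot: [-3.142, -0.0, 1.589]
contact_force: [-0.1, 0.3, 1.1]
grip_width: 0.1
```

```bash
python3 -m handwheel '[[[0,0,-1],[0,0,0]],[[0,0,0],[0,0,0]],[[0,0,0],[0,0,0]]]'
python3 -m handwheel '[[[0,0,-0.5],[0,0,0]],[[0,0,-0.5],[0,0,0]],[[0,0,0],[0,0,0]]]'
```

```text
time: 8.57
tool_pos: [570.6, 36.2, 103.2]
tcp_rot: [3.141, 0.0, 1.589]
contact_force: [-3.0, 1.2, 6.8]
grip_width: 0.5
time: 8.95
tool_pos: [570.6, 36.2, 103.1]
tcp_rot: [3.141, 0.0, 1.589]
contact_force: [-5.3, 0.9, 13.9]
grip_width: 0.2
```

Firm stop at TCP z = 103.1 (predicted 103.0), so the cover is shut. Now lift, go over behind the tab and take a look.

```bash
python3 -m handwheel '[[[0,0,6],[0,0,0]],[[0,0,20],[0,0,0]],[[0,0,34],[0,0,0]],[[0,0,26],[0,0,0]],[[1,-40,0],[0,0,0]],[[1,-42,0],[0,0,0]],[[1,-42,0],[0,0,0]],[[1,-40,0],[0,0,0]],[[0,-1,-25],[0,0,0]],[[0,0,-25],[0,0,0]],[[0,0,-17],[0,0,0]],[[0,0,0],[0,0,0]]]'
python3 - <<'E'
from h import *
c=capture("scene");t=capture("top")
print([(np.round(w(c,d["xyz"])),d["score"]) for d in spot_in("bolt_tab","scene")][:1],get_obs()["tool_pos"])
a=cv2.resize(c["img"][:,:,::-1][60:260,160:360],(400,400));b=cv2.resize(t["img"][:,:,::-1][110:310,140:340],(400,400))
cv2.imwrite("pics/e.png",np.hstack([a,b]))
E
```

```text
time: 10.45
tool_pos: [574.0, -128.5, 119.2]
tcp_rot: [-3.139, -0.001, 1.589]
contact_force: [0.8, 0.2, 0.1]
grip_width: 0.4
[(array([581., -54.,  90.]), 0.7)] [ 575.29823365 -128.84036822  121.39095714]
```

View pics/e.png

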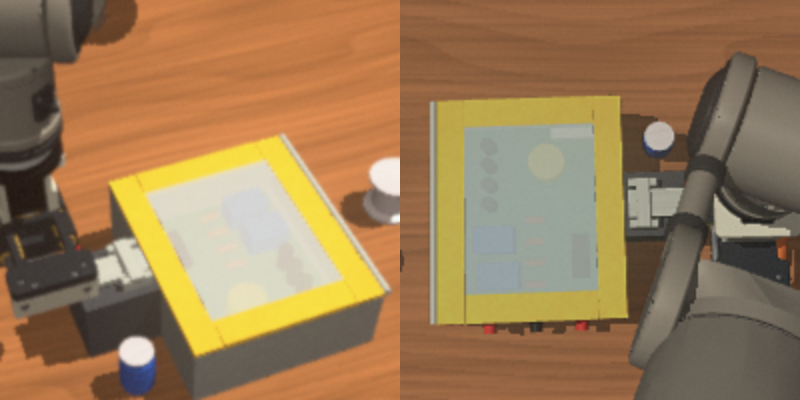

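The cover lies flush and the hand is outside the tab. The tab should be reached at TCP y ≈ −99 and be home at ≈ −68.

```bash
python3 -m handwheel '[[[0,10,0],[0,0,0]],[[0,10,0],[0,0,0]],[[0,4,0],[0,0,0]],[[0,4,0],[0,0,0]],[[0,4,0],[0,0,0]],[[0,4,0],[0,0,0]],[[0,0,0],[0,0,0]]]'
python3 -m handwheel '[[[0,4,0],[0,0,0]],[[0,4,0],[0,0,0]],[[0,4,0],[0,0,0]],[[0,3,0],[0,0,0]],[[0,2,0],[0,0,0]],[[0,1,0],[0,0,0]],[[0,0,0],[0,0,0]]]'
```

```text
time: 11.48
tool_pos: [574.7, -92.5, 120.4]
tcp_rot: [3.141, -0.0, 1.589]
contact_force: [0.1, -0.4, -0.4]
grip_width: 0.2
time: 12.35
tool_pos: [574.7, -74.6, 120.4]
tcp_rot: [3.141, -0.0, 1.589]
contact_force: [0.4, -0.1, -0.2]
grip_width: 0.4
```

```bash
python3 -m handwheel '[[[0,2,0],[0,0,0]],[[0,2,0],[0,0,0]],[[0,1,0],[0,0,0]],[[0,1,0],[0,0,0]],[[0,0,0],[0,0,0]]]'
python3 -m handwheel '[[[0,1,0],[0,0,0]],[[0,1,0],[0,0,0]],[[0,0,0],[0,0,0]]]'
python3 -m handwheel '[[[0,1,0],[0,0,0]],[[0,0,0],[0,0,0]]]'
```

```text
time: 12.98
tool_pos: [574.8, -72.9, 120.6]
tcp_rot: [3.141, 0.007, 1.589]
contact_force: [-2.9, -16.6, -1.6]
grip_width: 0.3
time: 13.35
tool_pos: [574.8, -72.7, 120.6]
tcp_rot: [3.141, 0.009, 1.589]
contact_force: [-3.1, -25.0, -2.1]
grip_width: 0.5
time: 13.6
tool_pos: [574.8, -72.6, 120.7]
tcp_rot: [3.141, 0.011, 1.589]
contact_force: [-2.7, -29.4, -2.4]
grip_width: -0.0
```

A firm stop at y = −72.7, 4 mm short of my estimate. I back off, clear the view and check the bolt's travel in the pictures.

```bash
python3 -m handwheel '[[[0,-4,0],[0,0,0]],[[0,-12,0],[0,0,0]],[[0,-25,0],[0,0,0]],[[0,-30,15],[0,0,0]],[[0,-30,40],[0,0,0]],[[-20,-40,40],[0,0,0]],[[-30,-45,20],[0,0,0]],[[-40,-45,0],[0,0,0]],[[-40,-45,0],[0,0,0]],[[-40,-40,0],[0,0,0]],[[0,0,0],[0,0,0]]]'
python3 - <<'E'
from fit import *
P=[570.6,85.8,.023,0,35]
out=[]
for n,s in(("scene",(slice(110,210),slice(170,270))),("top",(slice(160,260),slice(220,320)))):
    c=capture(n);im=cv2.resize(c["img"][:,:,::-1],None,fx=4,fy=4,interpolation=cv2.INTER_CUBIC)
    for b,col in((35,(255,0,255)),(30,(0,255,0))):
        W,cv,t=pts(P); Q=[W([a,-180+b,z]) for a,z in((22,118),(-22,118),(-22,82),(22,82))]
        cv2.polylines(im,[np.int32([np.array(proj(c,q))*4+2 for q in Q])],True,col,1)
    out.append(im[s[0].start*4:s[0].stop*4,s[1].start*4:s[1].stop*4])
cv2.imwrite("pics/f.png",np.hstack(out))
E
```

```text
time: 14.98
tool_pos: [402.4, -384.3, 235.5]
tcp_rot: [3.141, 0.0, 1.584]
contact_force: [0.5, 0.1, -0.6]
grip_width: 0.7
```

View pics/f.png

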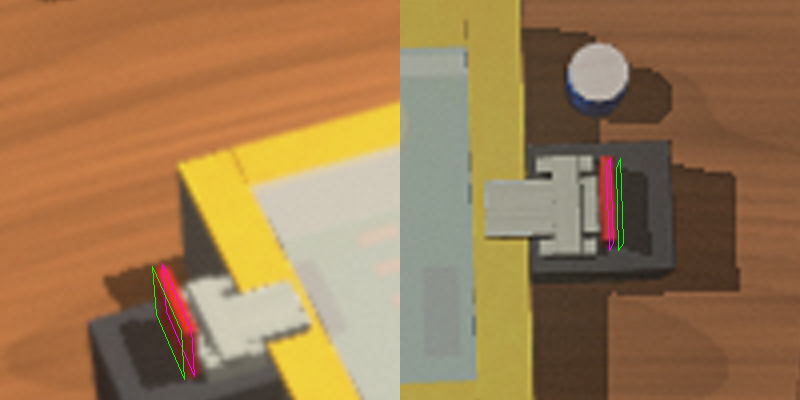

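The tab matches the 35 mm outline (magenta) in both views, and the tongue lies over the cover's edge. The capacitor still stands in place. The hand is clear.

```bash
python3 - <<'E'
from h import *
c=capture("top")
for t in("spool","capacitor","screwdriver"): print(t,[np.round(w(c,d["xyz"])).tolist() for d in spot_in(t,"top")[:1]])
print(bot.close_job())
E
```

```text
spool [[518.0, 289.0, 50.0]]
capacitor [[651.0, -58.0, 54.0]]
screwdriver [[518.0, -186.0, 22.0]]
the job is handed in; nothing more can be done
None
```

The cover is fully shut and the bolt is home over its edge. I handed the job in at about 15 s on the robot's clock with the hand clear; the hand-in gives no verdict.

- **Cover:** I pushed it down slowly along its arc with the closed fingertips. It met its stop at TCP z = 103.1 mm, against 103.0 predicted. I pressed to about 14 N there and felt only 1–3 N on the way down.
- **Bolt:** I pushed the red tab to its stop, with about 29 N at the end.
- **Bolt check:** The stop came at TCP y = −72.7 mm, about 4 mm before my estimate. I think that is finger thickness, because in both camera views the tab matches the outline for 35 mm of travel and the tongue lies over the cover's edge.
- **Other items:** The spool, capacitor and screwdriver read within about 5 mm of where they started, which is no more than the detector's own error.

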